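Tighten a sample jar to its click

ROBOT

A 7-joint arm with a two-finger parallel gripper is mounted at the origin on the work surface. World frame = base frame: x ahead of the robot, y to its left, z up, the work surface at z = 0. Lengths are in mm, angles in rad, forces in N, time in s.
With the tool pointing down it reaches from about 400 to 875 mm from the base axis. Payload 19.3 kg.
Tool frame: the origin (TCP) lies at the very end of the fingers, on their centre line; the grasp point (between the pads) lies 19 mm behind it (grip_point_offset is the z of the grasp point in the tool frame, in mm); z points along the fingers, x is the direction in which the jaws open and shut, and the axes are right-handed (so a half turn about z gives the same grasp; the last joint's range is limited). The gripper opens to 85 mm and grips with 20 to 120 N. Pads are 22 mm wide; open, the fingers measure 114 mm over their backs; the gripper's body (76 mm by 85 mm) begins 54 mm behind the grasp point. The pads swing forward as they close: fully open they stand 13 mm farther back than shut.
Start: joints at [1.049, 0.521, -0.036, 1.599, 0.021, 1.021, -0.113], TCP at [272.838, -562.293, 231.291] pointing down, gripper open.
Joint ranges: [-2.91, 2.91], [-0.3, 2.13], [-1.5, 1.42], [0.17, 2.43], [-1.26, 4.41], [0.16, 1.93], [-2.52, 2.52]. Speed limits (rad/s): [1.89, 1.89, 2.39, 2.39, 3.01, 3.01, 3.01].

INTERFACE

Orientations are given as a 3x3 rotation matrix whose columns are the frame's x, y, z axes.
In Python, from workcell import movep, movel, goto_joints, open_gripper, clamp, wait, inverse_kinematics, read_state, camera, PlanningError, finish_job, grip_point_offset gives the robot as it stands. Calls block until the motion is done:
- movep(position, orientation): joint-space move of the TCP to a pose.
- movel(position, frame=None, max_speed=150, guard=None): straight line of the TCP; frame=None keeps the orientation; max_speed is the mean speed in mm/s. With guard (N) it stops when the force on the tool has changed by that much, and returns True; else False.
- goto_joints(angles): joint-space move.
- open_gripper() and clamp(): open the fingers fully, or close them until they stop; the grip force is fixed at half the most.
- wait(seconds).
- inverse_kinematics(position, orientation): joint angles nearest the present ones, or None.
- read_state(): the state.
- camera(name): name is "side" or "top"; returns a dict with "image" (480x640x3 uint8, blue, green, red), "range_z" (480x640 float32, mm along the optical axis (not along the pixel's ray), 0 where there is no reading), "fx", "fy", "cx", "cy" (pixels), "cam_to_world" (4x4, takes a point from camera to world coordinates). Camera axes: x right, y up, looking along -z (the intrinsics and any distortion apply to the point x, -y, -z); pixel columns grow to the right and rows downward; lengths in mm; the calibration is good to about 2 mm. A picture is of the moment at which its call begins.
A pose or a line that the arm cannot do raises PlanningError and nothing moves.
- finish_job(): hands the job in, once; it reports no verdict.
The state is a dict: "time": time; "qpos": joint angles; "qvel": joint speeds; "joint_efforts": joint torques, N m; "eef_pos": TCP position; "tool_rot": TCP orientation; "ft_force": force on the tool from outside, world axes, zero at the start; "torque": the same for the moment, N m; "finger_gap": finger opening in mm.
Only numpy, scipy, OpenCV 4.12 (cv2) and the standard library are available. Lean on these libraries where they do the work, as an engineer would, in place of code of your own. Each camera call takes 0.05 s, during which the arm holds its last target.

TASK

Put the tall sample jar, square foot first, fully down into the square pocket of the metal nest, which keeps it from spinning. Then tighten its ribbed cap clockwise until the torque-limiting ratchet clicks and slips: one click is enough, two at the most, since more wears it out. Set the jar in gently, leave it standing in the nest, and leave everything else where it is.

Things in the scene. Friction and masses are not known exactly. Their poses are not given: they have to be found in the camera images.
- jar_cap (a point): The tall sample jar to be handled: white plastic, 112 mm tall, loose, upright, about 0.25 kg. Square foot 40 x 40 x 12 mm, round body 30 mm across, on top a round ribbed cap 40 mm across and 30 mm high, the place to grip. The point is the cap's centre, on the jar's axis, 97 mm above the foot's underside; z up, x and y square to the foot's sides (it does not turn with the cap).
- nest_floor (a point): The nest: a fixed aluminium block 100 x 100 x 30 mm with a square pocket 42.2 mm wide and 14 mm deep, mouth chamfered 1 mm. The point is the centre of the pocket's floor, 16 mm above the table; z up, x and y along the pocket's sides. The foot fits in any quarter turn; seated, jar_cap is 97 mm above this point.
- collar_pip (a point): Dark pip on the edge of the thin grey collar (33 mm across) just under the cap, 16.5 mm from the jar's axis, 79 mm above the foot's underside. At the start it stands over the dark line on the body (x side of jar_cap). The cap turns on the collar at about 0.03 N m for 30 to 140 degrees until home; then the collar slips round the neck when the torque passes about 0.3 N m, which then drops off as it jumps on 45 degrees: one click.
- short_jar_mid (a point): A bystander: the short sample jar, 58 mm tall, square foot, smooth cap. The point is its centre, half-way up. Not to be disturbed.
- spatula: A bystander: steel spatula with a black handle, 190 mm long, lying flat on the table along its x axis; origin on its underside near the middle. Not to be disturbed.
- beaker: A bystander: glass beaker 68 mm across, 85 mm tall, standing; origin at the centre of its underside.
- amber_bottle: A bystander: amber glass bottle 64 mm across, 140 mm tall, standing; origin at the centre of its underside.
Not all that is in view belongs to the job. What is shaped like the part that bears jar_cap but purple or yellow is not meant.

How it is judged (in metres and radians):
On the way, in this order (a step that is already met when the one before it is completed fails the run):
1. the jar stands fully down in the pocket (z of jar_cap in the frame of nest_floor below 0.0995 m and horizontal distance between jar_cap and nest_floor below 0.005 m and angle between jar_cap's own z axis and vertical below 0.05 rad), for 0.2 s.
2. the tightened cap has slipped over at least one ratchet click (all of step 1 and x of collar_pip in the frame of jar_cap below 0.0136 m and y of collar_pip in the frame of jar_cap below -0.005 m), for 0.1 s.
At the end, for the whole second after the job is handed in: The jar stands upright and at rest on the floor of the nest's pocket (within 2.5 mm in height, 5 mm sideways, 3 degrees), and its collar has slipped one or two clicks (45 or 90 degrees) clockwise round the neck (all of step 2 and x of collar_pip in the frame of jar_cap above -0.0065 m and linear speed of jar below 0.02 m/s); the robot touches nothing.
It fails at once if the ratchet is driven past two clicks (x of collar_pip in the frame of jar_cap below -0.007 m).
It fails at once if the jar is forced against the nest with over 40 N (contact force between jar and nest above 40 N).
It fails at once if the short jar, spatula, beaker or bottle is moved by more than 20 mm (distance of any of short_jar_mid, spatula, beaker, amber_bottle from where it was at the start of the episode above 0.02 m).
It also fails if it takes over 61 s, if anything falls off the work surface, if the arm or the gripper's body presses on something with over 40 N, if the wrist force passes 120 N, or if a joint passes its speed limit or range.

## Working session

There is one attempt and no reset: what is moved stays moved. The work goes in short steps, each a Python script; the robot and the scene stay as the last script left them, time stands still between calls to the robot, and variables do not carry over. Pictures are saved under pics/ and viewed, and the job is handed in when it is done.

```bash
ls; mkdir -p pics; cat > cap.py <<'E'
import numpy as np,cv2,pickle,sys
from workcell import *
def snap(tag):
    for n in("side","top"):
        c=camera(n); pickle.dump(c,open(f"{n}_{tag}.pkl","wb")); cv2.imwrite(f"pics/{n}_{tag}.png",c["image"])
E
python3 -c "
from cap import *
snap('0')
for n in('side','top'):
    c=pickle.load(open(n+'_0.pkl','rb'));print(n,{k:c[k] for k in c if k not in('image','range_z')})
print(read_state(),grip_point_offset)"
```

```text
pics
side {'fx': 463.2066518369684, 'fy': 463.2066518369684, 'cx': 324.0317222862081, 'cy': 245.41666647500946, 'cam_to_world': array([[-7.34013769e-01,  3.29169909e-01, -5.94029425e-01,
         9.52586347e+00],
       [-6.79117543e-01, -3.49563493e-01,  6.45449245e-01,
         6.02673876e+02],
       [ 4.81146815e-03,  8.77184436e-01,  4.80129477e-01,
         5.60073196e+02],
       [ 0.00000000e+00,  0.00000000e+00,  0.00000000e+00,
         1.00000000e+00]])}
top {'fx': 594.0317679932634, 'fy': 594.0317679932634, 'cx': 314.9260775867025, 'cy': 243.29094822215606, 'cam_to_world': array([[-1.17761211e-02,  9.92584447e-01, -1.20985281e-01,
         4.42400440e+02],
       [-9.99928941e-01, -1.19138464e-02, -4.15044473e-04,
         2.64204807e+00],
       [-1.85336674e-03,  1.20971796e-01,  9.92654214e-01,
         1.42853695e+03],
       [ 0.00000000e+00,  0.00000000e+00,  0.00000000e+00,
         1.00000000e+00]])}
{'time': 0.1, 'qpos': array([ 1.04876098,  0.52193374, -0.03635952,  1.59995794,  0.02118076,
        1.02108385, -0.11280166]), 'qvel': array([-4.14907076e-04, -2.50102366e-03, -3.55048250e-05, -1.74885080e-03,
        1.57834821e-03,  9.97139867e-04, -1.31749948e-04]), 'joint_efforts': array([ 3.35004850e-03, -9.28481770e+01,  1.98381163e+00, -3.70529616e+01,
        1.81412202e-02,  5.26465155e-03,  4.62175467e-05]), 'eef_pos': array([ 272.74518932, -562.01179055,  230.79331028]), 'tool_rot': array([[ 4.36621922e-01, -8.99644973e-01, -4.69432099e-04],
       [-8.99644541e-01, -4.36622173e-01,  8.82019704e-04],
       [-9.98469055e-04,  3.72128869e-05, -9.99999501e-01]]), 'ft_force': array([-0.92795044, -0.07812094, -0.35437087]), 'torque': array([-0.03438211, -0.02045886,  0.02171211]), 'finger_gap': 85.95169136795468} -18.700000000000003
```

View pics/side_0.png

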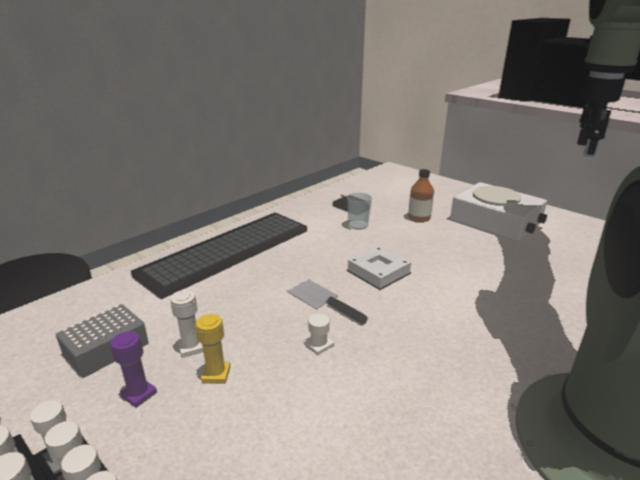

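View pics/top_0.png

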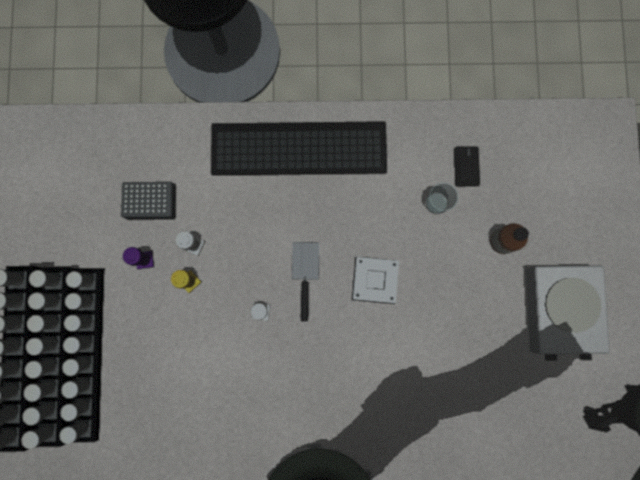

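The white jar's cap is at top (184,240) and side (184,300). The nest is at top (376,280) and side (379,266). The yellow and purple jars stand close to the white one. Next I'll zoom in.

```bash
python3 -c "
import cv2,numpy as np
t=cv2.imread('pics/top_0.png');s=cv2.imread('pics/side_0.png')
a=cv2.resize(t[210:310,105:225],None,fx=3.3,fy=3.3,interpolation=3)
b=cv2.resize(t[245:315,340:412],None,fx=4.6,fy=4.6,interpolation=3)
c=cv2.resize(s[280:410,100:240],None,fx=2.8,fy=2.0,interpolation=3) if 0 else cv2.resize(s[280:390,140:250],(396,260),interpolation=3)
h=330
f=lambda i:cv2.resize(i,(int(i.shape[1]*280/i.shape[0]),280))
r1=np.hstack([f(a),f(b)]);c=cv2.resize(s[280:390,140:250],(280,280),interpolation=3);d=cv2.resize(s[240:295,335:425],(458,280),interpolation=3)
r2=np.hstack([c,d]);w=max(r1.shape[1],r2.shape[1])
p=lambda i:cv2.copyMakeBorder(i,0,0,0,w-i.shape[1],0)
o=np.vstack([p(r1),p(r2)]);print(o.shape);cv2.imwrite('pics/crop0.png',o)"
```

```text
(560, 738, 3)
```

View pics/crop0.png

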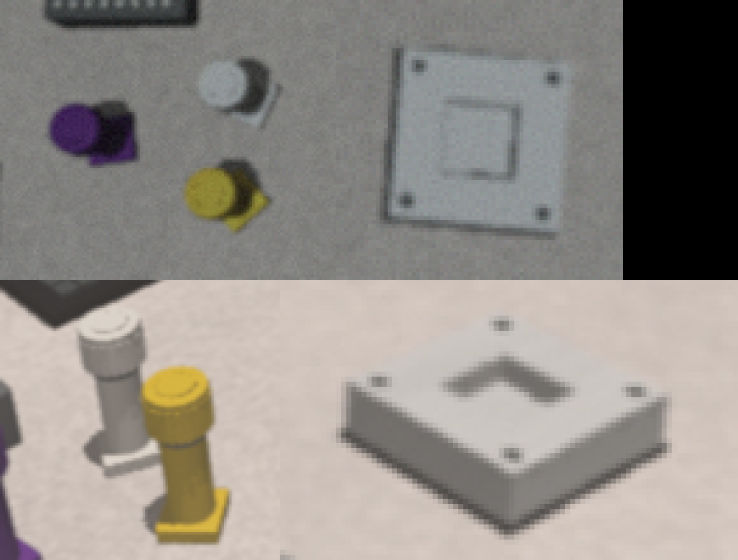

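```bash
cat >> cap.py <<'E'
def load(n,tag): return pickle.load(open(f"{n}_{tag}.pkl","rb"))
def onplane(c,uv,z):
    uv=np.atleast_2d(np.asarray(uv,float)); M=c["cam_to_world"]
    d=np.c_[(uv[:,0]-c["cx"])/c["fx"],-(uv[:,1]-c["cy"])/c["fy"],-np.ones(len(uv))]@M[:3,:3].T
    o=M[:3,3]; return o+d*((z-o[2])/d[:,2])[:,None]
def cloud(c):
    M=c["cam_to_world"]; r=c["range_z"]; v,u=np.mgrid[:480,:640]
    P=np.stack([(u-c["cx"])/c["fx"]*r,-(v-c["cy"])/c["fy"]*r,-r],-1)
    return P@M[:3,:3].T+M[:3,3]
E
python3 - <<'E'
from cap import *
for n in("top","side"):
    c=load(n,'0');P=cloud(c);Z=P[...,2];im=c["image"]
    boxes=dict(jar=(170,225,210,260),nest=(345,250,408,312),table=(220,330,300,400)) if n=="top" else dict(jar=(165,285,205,360),nest=(340,240,420,295),table=(400,300,460,400))
    for k,(x0,y0,x1,y1) in boxes.items():
        q=Z[y0:y1,x0:x1];r=c["range_z"][y0:y1,x0:x1];print(n,k,'valid',(r>0).mean(),np.percentile(q[r>0],[1,10,50,90,99]).round(1))
c=load('top','0');P=cloud(c);Z=P[...,2];ok=c["range_z"]>0
# cap
m=np.zeros((480,640),np.uint8);m[225:260,165:212]=((Z>95)&(Z<130)&ok)[225:260,165:212]
ys,xs=np.nonzero(m);print('cap depth px',xs.mean(),ys.mean(),len(xs),np.median(Z[m>0]))
cs,_=cv2.findContours(m,0,1);k=max(cs,key=cv2.contourArea);cc=cv2.minEnclosingCircle(k);print(cc);print(onplane(c,[xs.mean(),ys.mean()],112))
g=cv2.cvtColor(c["image"],6)
print(g[228:256:1,170:212:2])
E
```

```text
top jar valid 0.9971428571428571 [ -5.1  -1.9   3.  112.4 117.5]
top nest valid 0.9959037378392217 [-5.  -1.4  6.4 33.1 37.1]
top table valid 0.9960714285714286 [-6.  -2.9  0.8  4.7  7.8]
side jar valid 0.9973333333333333 [ -0.7   0.7  13.6 112.7 114.7]
side nest valid 0.9961363636363636 [-0.8  0.4  2.4 31.4 33.1]
side table valid 0.9973333333333333 [-1.  -0.   1.2  2.4  3.4]
cap depth px 184.38698630136986 240.0582191780822 292 112.18740933876927
((184.64178466796875, 239.80596923828125), 9.88837718963623)
[[613.64083971 294.85078444 112.        ]]
[[126 126 124 127 134 126 128 130 117 129 123 127 129 131 132 129 134 129
  130 125 130]
 [123 129 126 125 127 125 122 131 129 122 127 131 127 131 133 139 130 126
  132 129 126]
 [125 132 130 126 125 132 121 129 118 129 119 110 112 124 131 133 133 131
  131 129 132]
 [128 127 123 128 128 125 131 132 133 126  96  77  79  95 119 131 134 131
  125 131 126]
 [126 127 125 130 125 129 146 139 146 133  85  60  56  72  98 125 132 126
  129 127 124]
 [127 127 127 126 135 145 145 150 150 136  99  65  55  55  74 115 130 126
  127 128 126]
 [127 131 
[... 1248 characters left out ...]
6 127 120 119 110 114  92  72  58  50  51  61 107 121 106 126
  126 127 133]
 [126 127 125 123 124 125 111  91  77  82  70  61  59  75 131 111 113 132
  128 125 135]
 [123 123 128 130 123 123 118 104  88 115 109  84  84 108 138 107 121 128
  129 133 131]
 [130 131 129 127 120 126 116 120 112 132 130 122 125 138 138  99 131 133
  129 127 126]
 [130 124 123 125 122 119 120 123 127 126 126 136 141 153 131 113 130 132
  128 128 128]
 [130 125 126 125 123 120 126 124 123 122 123 131 143 146 120 119 130 128
  131 131 125]
 [134 124 123 124 121 124 124 127 130 126 124 125 131 144 110 121 124 125
  130 129 125]
 [126 119 129 124 127 122 123 128 132 124 124 124 128 130 102 128 128 126
  124 127 130]]
```

```bash
python3 - <<'E'
from cap import *
for n in("top","side"):
    c=load(n,'0');P=cloud(c);g=cv2.cvtColor(c["image"],6)
    # nest screws: blackhat dark blobs
    x0,y0,x1,y1=(345,250,408,312) if n=="top" else (340,240,420,295)
    bh=cv2.morphologyEx(cv2.GaussianBlur(g,(3,3),0),cv2.MORPH_BLACKHAT,np.ones((7,7)))
    big=cv2.resize(g[y0:y1,x0:x1],None,fx=8,fy=8,interpolation=2)
    m=np.zeros_like(g);m[y0:y1,x0:x1]=bh[y0:y1,x0:x1]>22
    k,l,s,ce=cv2.connectedComponentsWithStats(m)
    for i in range(1,k):
        if s[i,4]>=4:
            w=(l==i)*bh.astype(float);v,u=np.mgrid[:480,:640];uv=[(w*u).sum()/w.sum(),(w*v).sum()/w.sum()]
            print(n,s[i],np.round(uv,2),onplane(c,uv,30).round(1)[0,:2])
    # nest block
    Zs=P[...,2]; m=np.zeros_like(g);m[y0:y1,x0:x1]=((g>(138 if n=='top' else 400)))[y0:y1,x0:x1]
    if n=='top':
        m=cv2.morphologyEx(m,cv2.MORPH_CLOSE,np.ones((3,3)));cs,_=cv2.findContours(m,0,1);k=max(cs,key=cv2.contourArea);h=cv2.boxPoints(cv2.minAreaRect(k));q=onplane(c,h,30);print(q.round(1),q.mean(0),[np.linalg.norm(q[i]-q[i-1]) for i in range(4)])
c=load('side','0');g=cv2.cvtColor(c["image"],6);P=cloud(c);Z=P[...,2]
print('table bias',np.median(Z[360:400,300:420]))
m=(Z>90)&(Z<125);m[:,:165]=0;m[:,198]=0;m[:285]=0;m[:,199:]=0;m[330:]=0
q=P[m];print('side cap top cloud mean',q.mean(0),np.percentile(q,[2,98],axis=0))
q=P[m&(Z>110)];print('top face',q.mean(0),len(q),np.percentile(q,[2,98],axis=0))
q=q[:, :2];
m=(np.hypot(P[...,0]-613,P[...,1]-295)<34)&(Z>6)&(Z<15);print('foot pts',m.sum());
big=cv2.resize(g[325:365,170:215],None,fx=10,fy=10,interpolation=2);b2=cv2.resize(cv2.cvtColor(load('top','0')["image"],6)[228:264,168:216],(480,360),interpolation=2)
b2=cv2.resize(cv2.convertScaleAbs(b2,alpha=2,beta=-80),(400,400));big=cv2.resize(big,(400,400))
cv2.imwrite('pics/foot.png',np.hstack([big,b2]))
E
```

```text
top [351 257   6  44 100] [353.28 279.34] [526.3 -86. ]
top [359 260   3   3   7] [360.3 261. ] [ 569.4 -103.5]
top [392 263   4   3  10] [393.86 264.03] [ 561.3 -182.5]
top [381 271   5  19  48] [383.97 281.03] [ 521.5 -158.2]
top [374 287   5   3  11] [375.88 288.34] [ 504.5 -138.7]
top [356 293   3   4   9] [357.13 294.69] [490.2 -94.4]
top [390 297   4   3  10] [391.26 297.98] [ 481.5 -174.2]
top [358 300  35   4  52] [374.19 301.64] [ 473.5 -134. ]
[[ 482.4  -86.    30. ]
 [ 580.   -96.3   30. ]
 [ 570.2 -195.5   30. ]
 [ 472.8 -184.4   30. ]] [ 526.35937618 -140.54795832   30.        ] [np.float64(98.83707827853529), np.float64(98.12508704387709), np.float64(99.67298598316637), np.float64(98.05039470702421)]
side [377 247   4   3   9] [378.26 248.2 ] [ 562.9 -187.6]
side [367 255  26  10 132] [380.13 259.29] [ 528.5 -148.9]
side [353 259   3   2   6] [354.02 259.43] [ 571.2 -108. ]
side [348 261   5   4  14] [350.   262.48] [569.2 -91.4]
side [403 260   4   3   8] [404.28 261.28] [ 483.7 -179. ]
side [406 263   5   4  13] [408.08 264.59] [ 469.3 -172.7]
side [346 269   4   3   9] [347.32 269.86] [553.3 -63.4]
side [379 273   3   2   6] [380.05 273.53] [ 492.3 -100.1]
side [406 272   5   3   8] [408.33 272.99] [ 449.2 -143.6]
side [393 275  12   7  17] [398.79 278.04] [ 452.7 -112.9]
side [374 282  18   9  34] [381.51 286.76] [459.5 -61.1]
table bias 1.2302968572441841
side cap top cloud mean [604.08799735 298.23090861 107.25999061] [[536.75157883 277.20397002  91.12387538]
 [629.86769223 318.24318538 115.10029785]]
top face [608.96794505 295.84187632 113.39277653] 294 [[536.782809   276.39530598 110.73175529]
 [631.40211897 317.73603574 115.17567061]]
foot pts 200
```

View pics/foot.png

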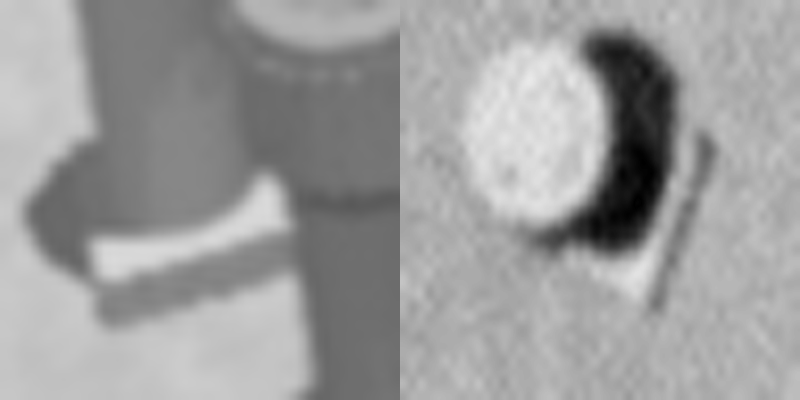

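```bash
python3 - <<'E'
from cap import *
def ang(c,a,b,z):
    q=onplane(c,[a,b],z);d=q[1]-q[0];return np.degrees(np.arctan2(d[1],d[0]))%90,q[:,:2].round(1)
t=load('top','0');s=load('side','0')
G=cv2.cvtColor(t["image"],6).astype(float)
pts=[]
for r in range(241,255):
    x0=204.6-(r-240.6)*.44
    cols=np.arange(int(x0)-3,int(x0)+5);w=np.clip(128-G[r,cols],0,None)
    w[np.abs(cols-x0)>2.5]=0
    pts.append([(w*cols).sum()/w.sum(),r])
pts=np.array(pts);vx,vy,x,y=cv2.fitLine(pts.astype(np.float32),2,0,.01,.01).ravel()
print('top',ang(t,(x-8*vx,y-8*vy),(x+8*vx,y+8*vy),6))
# side foot edges per column
g=cv2.GaussianBlur(cv2.cvtColor(s["image"],6),(1,1),0).astype(float)
A=[];B=[]
for u in range(184,202):
    col=g[335:362,u];d=np.diff(col)
    x0=350+ (183-u)*.28
    i=np.arange(len(d))+335.5
    w=np.where(abs(i-(x0+3-.0))<5,d,0)
    jm=np.argmin(w);jp=np.argmax(np.where(i>i[jm],w,0))
    sub=lambda j:(i[j-1:j+2]*abs(d[j-1:j+2])).sum()/abs(d[j-1:j+2]).sum()
    A.append([u,sub(jm)]);B.append([u,sub(jp)])
for nm,L,z in(('topedge',A,12),('bot',B,0)):
    L=np.array(L,np.float32);vx,vy,x,y=cv2.fitLine(L,cv2.DIST_HUBER,0,.01,.01).ravel()
    print(nm,ang(s,(x-9*vx,y-9*vy),(x+9*vx,y+9*vy),z),L[:,1].round(1))
# cap in side view: cap top ellipse
cv2.imwrite('pics/scap.png',cv2.resize(s["image"][285:350,160:235],(750,600),interpolation=2))
E
```

```text
top (np.float64(66.62054979476622), array([[591.2, 284.1],
       [626.5, 268.8]]))
topedge (np.float64(67.99740823549968), array([[603.3, 317. ],
       [592.2, 289.4]])) [352.3 351.7 351.6 351.5 351.3 350.8 350.7 350.5 350.2 349.8 349.6 349.4
 348.8 348.6 348.4 347.8 347.7 347.8]
bot (np.float64(67.84143325950826), array([[604.8, 315.7],
       [593.5, 287.9]])) [357.2 356.7 356.4 356.4 356.2 355.6 355.4 355.3 354.6 354.4 354.4 354.3
 353.7 353.5 353.4 353.2 352.5 352.3]
```

View pics/scap.png

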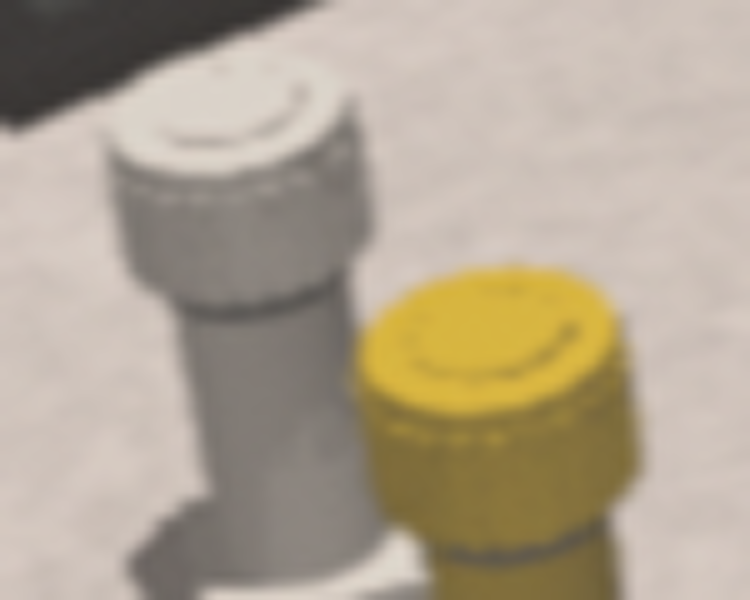

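```bash
python3 - <<'E'
from cap import *
t=load('top','0');s=load('side','0')
print(onplane(s,[183,297.2],112),onplane(t,[184.45,239.95],112))
# nest/jar delta, mid-ray for two views
def tri(uvt,uvs):
    def ray(c,uv):
        o=c["cam_to_world"][:3,3];p=onplane(c,uv,50)[0];d=p-o;return o,d/np.linalg.norm(d)
    (o1,d1),(o2,d2)=ray(t,uvt),ray(s,uvs)
    A=np.c_[d1,-d2];ab=np.linalg.lstsq(A,o2-o1,rcond=None)[0];p=o1+ab[0]*d1;q=o2+ab[1]*d2;return p,q
print('cap',tri([184.45,239.95],[183,297.2]))
for a,b in(([360.3,261],[354.02,259.43]),([393.86,264.03],[378.26,248.2]),([357.13,294.69],[380.05,273.53]),([391.26,297.98],[404.28,261.28])):
    print(tri(a,b))
E
```

```text
[[613.01517526 293.78401713 112.        ]] [[613.8830426  294.71350595 112.        ]]
cap (array([613.85605061, 294.66753283, 112.20722773]), array([613.14466497, 293.71773914, 111.90385767]))
(array([ 569.15005779, -103.25527016,   32.95411507]), array([ 568.11429037, -104.04867157,   32.92024818]))
(array([ 561.03491765, -182.14965189,   33.02642706]), array([ 559.69603734, -183.09468591,   33.03774698]))
(array([490.03362129, -94.10709467,  33.85343482]), array([488.81143243, -94.95989492,  33.87085164]))
(array([ 481.43876198, -173.82659881,   33.20558837]), array([ 480.76709061, -174.25827224,   33.24139055]))
```

```bash
cat >> cap.py <<'E'
def R(deg):
    a=np.radians(deg);x=np.array([np.cos(a),np.sin(a),0]);z=np.array([0,0,-1.]);return np.c_[x,np.cross(z,x),z]
JAR=np.array([613.5,294.3]);NEST=np.array([525.6,-139.0])
E
python3 - <<'E'
from cap import *
for nm,p in(('jar',[613.5,294.3,78.3]),('nest',[525.6,-139,94.3])):
    for a in range(-180,180,20):
        q=inverse_kinematics(p,R(a));print(nm,a,None if q is None else np.round(q,2))
print(read_state()['time'])
t=load('top','0');print(onplane(t,[[180,279],[133,256]],112))
E
```

```text
jar -180 [ 0.13  1.15 -1.28  1.51  1.12  1.33  1.88]
jar -160 [-1.1   1.13  1.12  1.58 -1.09  1.16 -2.52]
jar -140 [-0.89  0.88  0.6   1.57 -0.6   0.88 -2.51]
jar -120 [-0.64  0.79  0.17  1.56 -0.16  0.81 -2.5 ]
jar -100 [-0.41  0.79 -0.2   1.54  0.19  0.83 -2.42]
jar -80 [-0.35  0.79 -0.3   1.54  0.28  0.85 -2.15]
jar -60 [-0.29  0.81 -0.4   1.53  0.37  0.88 -1.87]
jar -40 [-0.23  0.83 -0.5   1.53  0.46  0.9  -1.58]
jar -20 [-0.2   0.84 -0.55  1.53  0.51  0.92 -1.27]
jar 0 [-0.18  0.85 -0.58  1.53  0.54  0.93 -0.94]
jar 20 [-0.16  0.85 -0.62  1.53  0.57  0.95 -0.61]
jar 40 [-0.14  0.87 -0.66  1.53  0.61  0.96 -0.28]
jar 60 [-0.11  0.88 -0.72  1.52  0.65  0.99  0.03]
jar 80 [-0.08  0.9  -0.77  1.52  0.7   1.01  0.35]
jar 100 [-0.05  0.92 -0.83  1.52  0.75  1.04  0.67]
jar 120 [ 0.06  1.03 -1.07  1.51  0.95  1.18  0.91]
jar 140 [ 0.13  1.15 -1.28  1.51  1.12  1.33  1.18]
jar 160 [ 0.13  1.15 -1.28  1.51  1.12  1.33  1.53]
nest -180 [-0.22  0.66  0.53  1.95 -0.52  0.67 -2.51]
nest -160 [-0.03  0.6   0.25  1.94 -0.24  0.63 -2.42]
nest -140 [ 0.02  0.59  0.17  1.93 -0.17  0.63 -2.14]
nes
[... 176 characters left out ...]
.59 -0.17  1.92  0.15  0.65 -1.04]
nest -40 [ 0.33  0.59 -0.24  1.92  0.22  0.66 -0.75]
nest -20 [ 0.38  0.6  -0.31  1.91  0.28  0.67 -0.46]
nest 0 [ 0.43  0.61 -0.39  1.91  0.35  0.69 -0.16]
nest 20 [ 0.48  0.62 -0.46  1.91  0.4   0.71  0.13]
nest 40 [ 0.53  0.63 -0.53  1.91  0.46  0.73  0.43]
nest 60 [ 0.56  0.64 -0.58  1.9   0.5   0.74  0.75]
nest 80 [ 0.6   0.66 -0.63  1.9   0.55  0.76  1.06]
nest 100 [ 0.64  0.67 -0.69  1.9   0.59  0.78  1.37]
nest 120 [ 0.96  0.97 -1.28  1.89  1.04  1.16  1.37]
nest 140 [ 0.96  0.97 -1.28  1.89  1.04  1.16  1.72]
nest 160 [-0.45  0.82  0.92  1.96 -0.9   0.84 -2.51]
0.1
[[526.69103143 303.29195743 112.        ]
 [579.20077254 408.85655912 112.        ]]
```

```bash
python3 - <<'E'
from cap import *
J=[613.5,294.3]
q=inverse_kinematics([*J,240],R(-100));print(q)
q=np.array(q);q=np.array([-.447,q[1],0,q[3],0,q[5],1.36]);print(q)
goto_joints(q);s=read_state();print(s['time'],s['eef_pos'],s['tool_rot'].round(3))
print(inverse_kinematics([*J,78.3],R(103.5)))
E
```

```text
[-0.27929109  0.63261122 -0.42059233  1.4120947   0.26726517  1.15328507
 -2.48139596]
[-0.447       0.63261122  0.          1.4120947   0.          1.15328507
  1.36      ]
3.1667 [629.24449509 234.87192997 228.21313417] [[-0.233  0.971 -0.051]
 [ 0.972  0.232 -0.025]
 [-0.012 -0.055 -0.998]]
[-0.52612585  0.7813944  -0.0132043   1.54952678  0.01283011  0.81075616
  1.26207593]
```

```bash
python3 - <<'E'
from cap import *
J=[613.5,294.3]
movep([*J,150],R(103.5));s=read_state();print(s['time'],s['eef_pos'],s['ft_force'])
print(movel([*J,78.3],max_speed=100,guard=15));s=read_state();print(s['time'],s['eef_pos'],s['ft_force'])
snap('1');clamp();s=read_state();print(s['time'],s['eef_pos'],s['ft_force'],s['torque'],s['finger_gap'])
E
```

```text
3.6417 [613.32256902 294.1075267  149.49199842] [ 0.84212686 -0.34614987  0.73741006]
False
4.5083 [613.8977068  294.38696408  78.92231084] [-0.81499416 -0.28085408  0.54279951]
5.1 [613.58417658 294.59166287  78.61520576] [-1.08807664  0.77042428  5.05000096] [ 0.19685086  0.20741569 -0.0066496 ] 38.7066504817175
```

View pics/side_1.png

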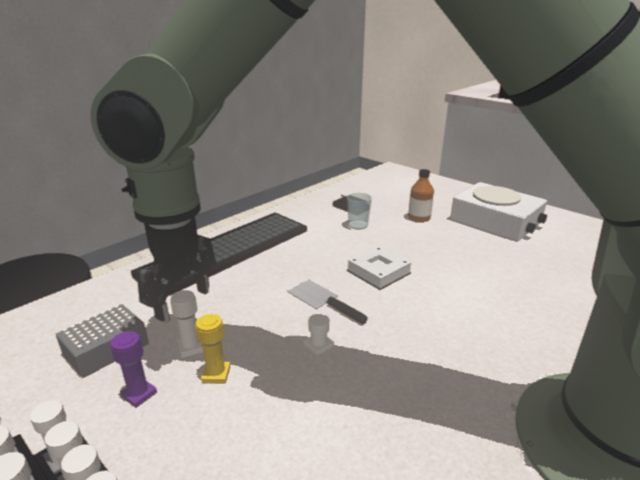

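```bash
python3 - <<'E'
from cap import *
J=[613.5,294.3];N=[525.6,-139.0]
movel([*J,190],max_speed=150);s=read_state();print(s['time'],s['eef_pos'],s['ft_force'],s['finger_gap'])
movep([*N,190],R(120));s=read_state();print(s['time'],s['eef_pos'],s['qpos'].round(2))
movel([*N,78.6+45],max_speed=120);s=read_state();print(s['time'],s['eef_pos'],s['tool_rot'].round(3),s['ft_force'],s['torque'],s['finger_gap'])
snap('2')
a=cv2.imread('pics/top_2.png')[190:330,300:460];b=cv2.imread('pics/side_2.png')[170:310,310:450]
cv2.imwrite('pics/c2.png',np.hstack([cv2.resize(a,(400,350),interpolation=2),cv2.resize(b,(350,350),interpolation=2)]))
E
```

```text
5.9917 [613.01003566 294.02465292 188.90297718] [ 0.24475689 -0.30721308 -3.09897752] 38.434633160377075
7.6167 [ 526.18837493 -137.97976251  189.9527283 ] [ 0.16  0.44 -0.02  1.86  0.01  0.84  2.23]
8.3167 [ 526.00029615 -138.89848807  124.0663046 ] [[-0.5    0.866  0.001]
 [ 0.866  0.5   -0.   ]
 [-0.     0.    -1.   ]] [-0.17771673  0.09903723 -3.02485282] [-0.0408729  -0.01593607  0.02179038] 38.55191274382642
```

View pics/c2.png

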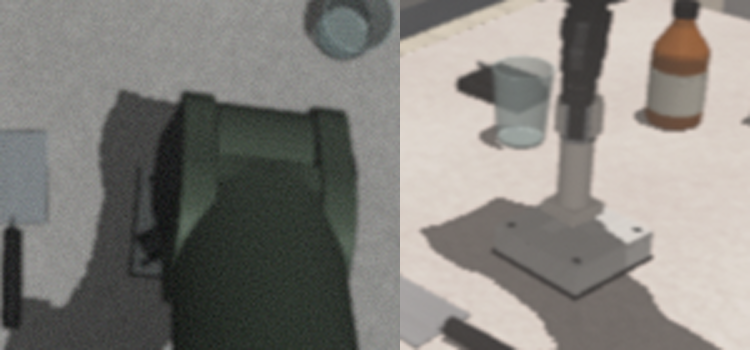

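```bash
python3 - <<'E'
from cap import *
b=cv2.imread('pics/side_2.png')[190:290,330:430]
b=cv2.convertScaleAbs(cv2.resize(b,(600,600),interpolation=2),alpha=1.6,beta=-90)
cv2.imwrite('pics/c2b.png',b)
E
```

```text
(no output)
```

View pics/c2b.png

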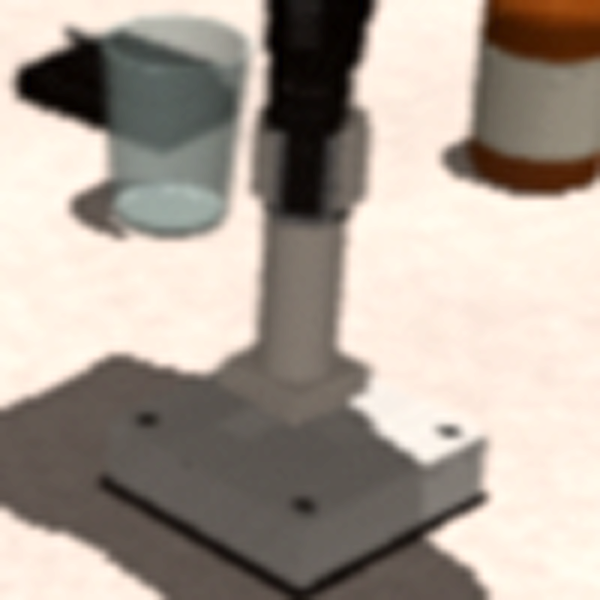

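```bash
python3 - <<'E'
from cap import *
s=load('side','2')
f=lambda u,v:[330+(u+.5)/6-.5,190+(v+.5)/6-.5]
L,Rr,F=f(218,376),f(366,375),f(297,424)
for zb in(44,45.5):
    q=onplane(s,[L,Rr],zb+12);print(q.round(1),'centre',q.mean(0).round(1),np.linalg.norm(q[1]-q[0]), 'frontcorner',onplane(s,F,zb).round(1))
# expected front corner offset from centre for yaw -6: 
a=np.radians(-6.05);M=np.array([[np.cos(a),-np.sin(a)],[np.sin(a),np.cos(a)]])
for c in([20,20],[-20,20],[20,-20],[-20,-20]):print(c,(M@c).round(1))
print('screws',[onplane(s,f(u,v),30).round(1)[0,:2] for u,v in((148,420),(304,505),(451,432))])
# body axis at mid height: edges at v=300
g=cv2.cvtColor(s["image"],6).astype(int);print(g[232:246:4,366:392])
E
```

```text
[[ 544.5 -115.3   56. ]
 [ 505.2 -153.3   56. ]] centre [ 524.8 -134.3   56. ] 54.67332019131444 frontcorner [[ 514.  -124.2   44. ]]
[[ 542.9 -113.2   57.5]
 [ 503.7 -151.1   57.5]] centre [ 523.3 -132.1   57.5] 54.51062560474975 frontcorner [[ 512.5 -122.    45.5]]
[20, 20] [22.  17.8]
[-20, 20] [-17.8  22. ]
[20, -20] [ 17.8 -22. ]
[-20, -20] [-22.  -17.8]
screws [array([ 570.4, -107.8]), array([491.5, -99.7]), array([ 482.1, -178.6])]
[[210 209 210 211 211 212 207 175 130 118 123 127 129 131 132 132 132 131
  128 124 133 172 205 210 209 209]
 [210 208 208 208 208 207 191 155 122 119 125 127 130 131 131 132 132 130
  127 125 141 181 208 212 211 209]
 [207 207 207 207 207 204 184 147 121 121 125 129 130 132 132 133 132 130
  126 129 156 190 207 209 208 208]
 [209 207 207 208 209 205 177 135 119 122 126 129 131 131 132 133 131 129
  124 132 171 204 210 211 211 209]]
```

```bash
cat >> cap.py <<'E'
def proj(c,P):
    M=c["cam_to_world"];q=(np.atleast_2d(P)-M[:3,3])@M[:3,:3]
    return np.c_[c["cx"]+c["fx"]*q[:,0]/-q[:,2],c["cy"]-c["fy"]*q[:,1]/-q[:,2]]
E
python3 - <<'E'
from cap import *
s=load('side','2');g=cv2.cvtColor(s["image"],6).astype(float)
def mids(g,rows,x0,x1,thr=165):
    o=[]
    for r in rows:
        l=g[r,x0:x1];i=np.nonzero(l<thr)[0];a,b=i[0],i[-1]
        L=x0+a-1+(l[a-1]-thr)/(l[a-1]-l[a]);Rt=x0+b+(thr-l[b])/(l[b+1]-l[b]);o.append([(L+Rt)/2,Rt-L])
    return np.array(o)
rows=np.arange(230,247);m=mids(g,rows,366,392)
P=np.c_[np.full(60,526.),np.full(60,-138.9),np.linspace(50,140,60)];uv=proj(s,P)
pred=np.interp(-rows,-uv[::1,1],uv[:,0]) if uv[0,1]>uv[-1,1] else None
d=m[:,0]-pred;print(d.round(2),d.mean(),m[:,1].round(1).mean())
# px->mm lateral
t=np.array([.82,.57,0]);a=proj(s,[526,-138.9,80]);b=proj(s,np.array([526,-138.9,80])+10*t);print('px per 10mm',b-a)
# nest screws image vs top-derived positions
for w,uvm in(((569.4,-103.5),(354.02,259.43)),((561.3,-182.5),(378.26,248.2)),((490.2,-94.4),(380.05,273.53)),((481.5,-174.2),(404.28,261.28))):
    print((np.array(uvm)-proj(s,[*w,30])).round(2))
# jar at start: cap centre and body
s0=load('side','0');g0=cv2.cvtColor(s0["image"],6).astype(float)
r0=np.arange(320,330);print((proj(s0,[613.5,294.3,112])))
E
```

```text
[-0.33 -0.4  -0.42 -0.4  -0.4  -0.48 -0.49 -0.46 -0.36 -0.36 -0.48 -0.47
 -0.48 -0.57 -0.52 -0.46 -0.52] -0.44638262442910726 13.688235294117646
px per 10mm [[-4.5691667 -0.3174842]]
[[ 0.64 -1.01]]
[[ 0.78 -0.99]]
[[ 0.79 -1.4 ]]
[[ 0.42 -1.14]]
[[182.56852875 297.21546973]]
```

```bash
python3 - <<'E'
from cap import *
s=load('side','2')
f=lambda u,v:[330+(u+.5)/6-.5,190+(v+.5)/6-.5]
C=np.array([526,-138.9]);zb=45.4
a=np.radians(-6.05);M=np.array([[np.cos(a),-np.sin(a)],[np.sin(a),np.cos(a)]])
for nm,uv,o,z in(('F',f(297,424),(-20,20),zb),('L',f(218,376),(20,20),zb+12),('R',f(366,375),(-20,-20),zb+12)):
    print(nm,(np.array(uv)-proj(s,[*(C+M@o),z])).round(2))
w=np.array([.57,-.82,0]);print(proj(s,np.array([526,-138.9,40])+10*w)-proj(s,[526,-138.9,40]))
# edge profiles down columns for foot
g=cv2.cvtColor(s["image"],6).astype(int)
for u in(370,373,376,379,382,385,388): print(u,g[246:266,u])
E
```

```text
F [[-0.17 -1.61]]
L [[-0.4   2.02]]
R [[-1.37  0.92]]
[[ 0.16060609 -2.2049222 ]]
370 [209 196 158 123 118 120 124 122 121 119 113 111 113 116 116 116 115 112
 111 110]
373 [133 119 115 115 116 117 120 123 122 120 120 119 117 116 117 114 113 111
 110 110]
376 [127 127 127 128 128 128 126 121 121 123 122 121 120 118 115 111 110 111
 110 109]
379 [131 131 132 133 132 133 132 127 120 120 124 125 124 125 121 113 110 110
 110 110]
382 [132 131 130 130 131 130 129 123 122 125 126 125 124 119 113 112 110 110
 110 109]
385 [137 137 127 120 119 118 119 122 127 126 125 124 119 115 113 113 113 112
 110 110]
388 [209 210 202 166 128 119 123 126 124 132 154 155 124 111 112 114 113 112
 111 111]
```

```bash
python3 - <<'E'
from cap import *
g=cv2.cvtColor(load('side','2')["image"],6)[240:270,360:396]
b=cv2.convertScaleAbs(cv2.resize(g,(720,600),interpolation=cv2.INTER_CUBIC).astype(np.float32)-100,alpha=5)
cv2.imwrite('pics/c2c.png',b)
E
```

```text
(no output)
```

View pics/c2c.png

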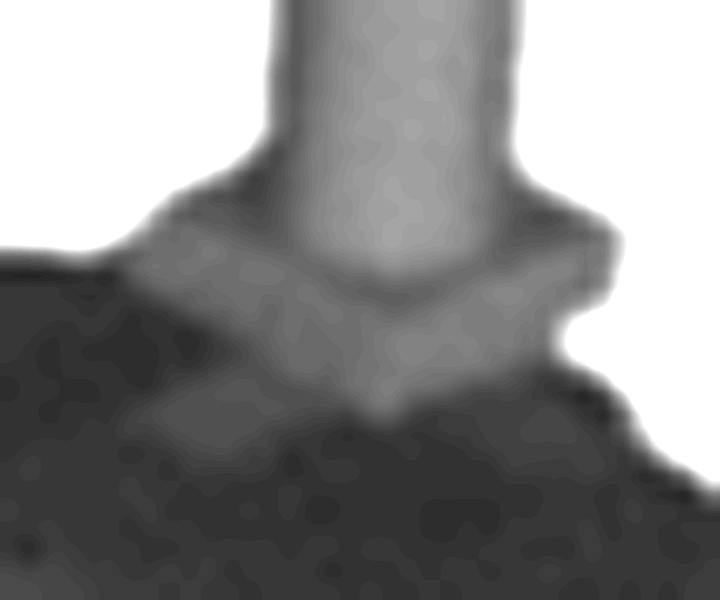

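```bash
python3 - <<'E'
from cap import *
T=[523.7,-139.8]
movel([*T,112.5],max_speed=60);wait(.2);s=read_state();print(s['time'],s['eef_pos'],s['ft_force'],s['torque'])
T2=np.array(T)
r=movel([*T2,94.2],max_speed=15,guard=6);s=read_state();print(r,s['time'],s['eef_pos'],s['ft_force'],s['torque'],s['finger_gap'])
wait(.2);s=read_state();print(s['eef_pos'],s['ft_force'],s['torque'])
E
```

```text
8.9583 [ 523.85088661 -139.81188971  112.64269766] [-0.15700646  0.41196046 -2.51150691] [0.03385633 0.01587952 0.02567985]
True 10.0917 [ 523.62653246 -139.62645278   94.53699118] [0.00827618 1.40068862 7.83317062] [ 0.13636662  0.27100827 -0.00074747] 38.84390086907746
[ 523.66025    -139.63384219   94.56704681] [-1.20454883  1.20838217  8.20127694] [ 0.21381823  0.27316203 -0.00165296]
```

```bash
python3 - <<'E'
from cap import *
snap('3')
b=cv2.imread('pics/side_3.png')[190:290,330:430]
cv2.imwrite('pics/c3.png',cv2.resize(b,(500,500),interpolation=2))
q0=read_state()['qpos'].copy();print(q0.round(3))
for k in range(1,4):
    q=q0.copy();q[6]-=np.radians(4*k);goto_joints(q);s=read_state();print(s['time'],s['qpos'][6].round(4),s['eef_pos'].round(2),s['ft_force'].round(2),s['torque'].round(3))
E
```

```text
[ 0.166  0.582 -0.021  1.93   0.019  0.63   2.228]
10.6417 2.1602 [ 523.73 -139.69   94.65] [-0.01 -0.72  0.62] [-0.124  0.103  0.022]
10.8917 2.0918 [ 523.72 -139.62   94.64] [-0.6  -0.51  1.12] [-0.111  0.063  0.017]
11.1417 2.0225 [ 523.72 -139.59   94.6 ] [-0.26  0.12  2.35] [-0.009  0.104  0.015]
```

View pics/c3.png

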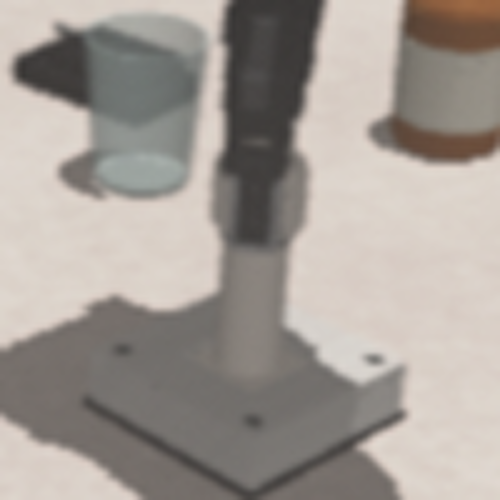

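The stopping height (94.5) and the picture both show the jar seated. Now I'll tighten it, watching the torque.

```bash
cat > turn.py <<'E'
from cap import *
q0=read_state()['qpos'].copy();st=2.0;mx=0;hist=[];base=None;homek=None
for k in range(1,75):
    q=q0.copy();q[6]-=np.radians(st*k);goto_joints(q);s=read_state();tz=s['torque'][2];hist.append(tz)
    if k>=4 and base is None: base=np.median(hist[:4])
    if base is None: continue
    if homek is None and abs(tz-base)>.08:homek=k;print('home',k)
    if homek is not None:
        mx=max(mx,abs(tz-base))
        if mx>.15 and abs(tz-base)<.5*mx: print('drop');break
        if k-homek>14: print('cap');break
    if s['time']>48:break
print(np.round(hist,3));print(s['time'],s['qpos'].round(3),s['eef_pos'],s['ft_force'].round(1),base,mx)
E
python3 turn.py
```

```text
home 21
cap
[-0.032 -0.04  -0.08  -0.055  0.004 -0.025  0.006 -0.061 -0.023  0.001
 -0.08  -0.028 -0.046 -0.013 -0.047 -0.029  0.005  0.027 -0.023 -0.021
  0.047 -0.021 -0.087 -0.074 -0.061 -0.031 -0.018 -0.019 -0.036 -0.012
  0.01  -0.066 -0.005 -0.088 -0.028 -0.045]
20.1417 [ 0.166  0.582 -0.021  1.929  0.019  0.63   0.767] [ 523.82598323 -139.33025166   94.67169504] [-1.4  3.   6.2] -0.04751154423005455 0.0942222550338836
```

```bash
sed -i 's/if homek is None and .*/if homek is None and abs(tz-base)>.13:homek=k;print("home",k)/; s/base is None: base=.*/base is None: base=-.03/; s/mx>.15/mx>.18/;s/k-homek>14/k-homek>16/' turn.py; python3 turn.py
```

```text
home 26
drop
[-0.077 -0.009 -0.05  -0.045 -0.05  -0.028 -0.007 -0.009 -0.03   0.015
 -0.027 -0.008 -0.03  -0.062 -0.009 -0.016 -0.014 -0.03  -0.012 -0.036
 -0.007 -0.015  0.022  0.017 -0.049  0.152  0.23   0.265  0.2    0.193
  0.229  0.177  0.073]
28.3917 [ 0.166  0.582 -0.021  1.929  0.019  0.63  -0.383] [ 523.85630438 -139.36034871   94.72451981] [3.  1.9 4.1] -0.03 0.2951063470408717
```

Torque rose to about 0.3 N m and then dropped, so this is probably a click. I'll stop here and check the pip.

```bash
python3 - <<'E'
from cap import *
for i in range(5): wait(.05);s=read_state();print(s['time'],s['torque'].round(3))
snap('4')
b=cv2.imread('pics/side_4.png')[200:270,345:415]
cv2.imwrite('pics/c4.png',cv2.resize(b,(600,600),interpolation=2))
E
```

```text
28.4417 [ 0.325 -0.904  0.054]
28.4917 [ 0.354 -0.969  0.067]
28.5417 [ 0.374 -0.959  0.093]
28.5917 [ 0.317 -0.938  0.051]
28.6417 [ 0.303 -0.885  0.072]
```

View pics/c4.png

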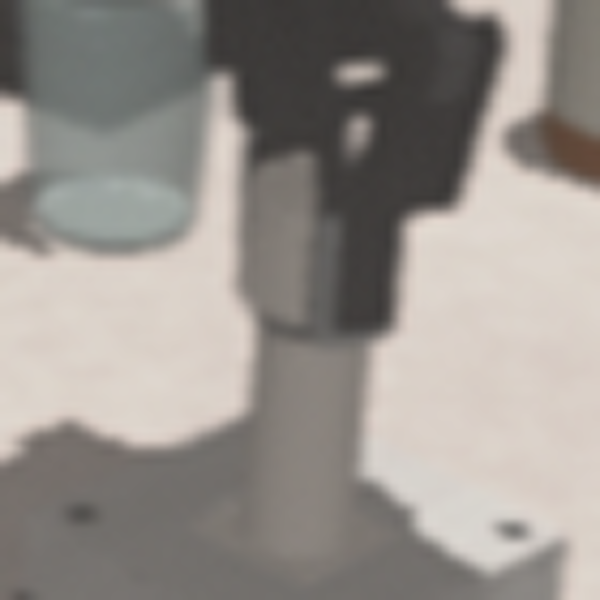

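Pip hidden by the fingers. Residual torque of about 0.1 N m suggests the collar is still partway through its 45° jump. I'll keep turning to about 46° past the onset, or until torque rises again; either point is well short of a third click.

```bash
python3 - <<'E'
from cap import *
q0=read_state()['qpos'].copy();h=[]
for k in range(1,17):
    q=q0.copy();q[6]-=np.radians(2*k);goto_joints(q);s=read_state();tz=s['torque'][2]+.03;h.append(tz)
    if k>3 and tz>.2: print('rise');break
print(k,np.round(h,3),s['time'],s['qpos'][6],s['eef_pos'])
E
```

```text
rise
15 [ 0.064  0.072  0.029 -0.016  0.025 -0.01   0.015  0.045 -0.038  0.016
  0.028 -0.021 -0.006  0.027  0.226] 32.4917 -0.9042425927852369 [ 523.71828453 -139.61988824   94.67304742]
```

Torque came back 44° after the first onset, so exactly one click is done. Next: back off slightly, release and check.

```bash
python3 - <<'E'
from cap import *
q=read_state()['qpos'].copy();q[6]+=np.radians(3);goto_joints(q);s=read_state();print(s['torque'])
open_gripper();s=read_state();print(s['time'],s['finger_gap'],s['ft_force'])
p=s['eef_pos'];movel([p[0],p[1],230],max_speed=120)
goto_joints([1.049,0.521,-0.036,1.599,0.021,1.021,-0.113])
s=read_state();print(s['time'],s['eef_pos'])
snap('5')
a=cv2.imread('pics/top_5.png')[235:320,330:420];b=cv2.imread('pics/side_5.png')[200:290,335:425]
cv2.imwrite('pics/c5.png',np.hstack([cv2.resize(a,(390,390),interpolation=2),cv2.resize(b,(390,390),interpolation=2)]))
d0=cloud(load('side','0'))
E
```

```text
[ 0.22003096 -0.73887008  0.10122451]
33.2667 85.24600720736453 [ 0.67717925 -0.01183512  0.18942524]
36.3333 [ 274.11168061 -561.93299109  231.72269881]
```

View pics/c5.png

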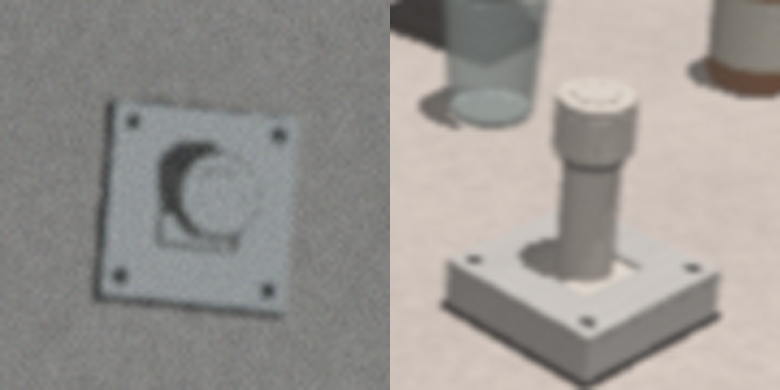

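View pics/side_5.png

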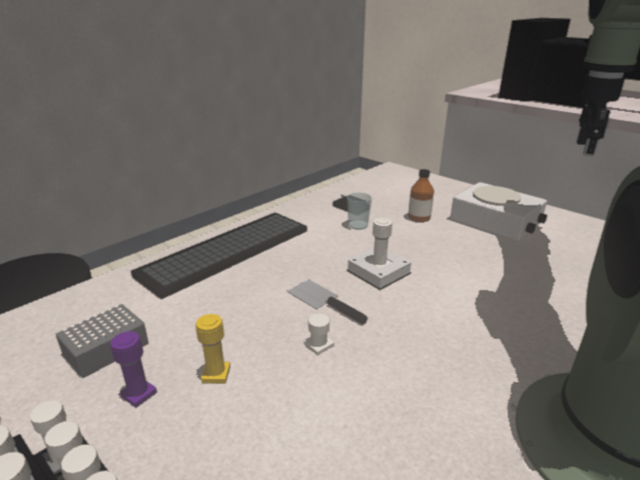

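```bash
python3 - <<'E'
from cap import *
for n in('top','side'):
    c=load(n,'5');P=cloud(c);u=proj(c,[524,-139.5,128])[0].round().astype(int);print(n,np.median(P[u[1]-3:u[1]+4,u[0]-3:u[0]+4,2]))
    a=load(n,'0')["image"].astype(int);d=cv2.blur(np.abs(a-c["image"]).max(2).astype(np.float32),(5,5))>18
    k,l,s,ce=cv2.connectedComponentsWithStats(d.astype(np.uint8));print([s[i].tolist() for i in range(1,k) if s[i,4]>15])
b=load('side','5')["image"][215:270,362:400]
cv2.imwrite('pics/c5b.png',cv2.convertScaleAbs(cv2.resize(b,(415,600),interpolation=2),alpha=1.6,beta=-60))
E
```

```text
top 129.50888998431856
[[177, 230, 26, 24, 455], [365, 264, 16, 24, 235], [382, 279, 5, 7, 28]]
side 129.94728375766357
[[605, 97, 16, 21, 107], [364, 222, 29, 44, 851], [170, 296, 34, 63, 1400]]
```

View pics/c5b.png

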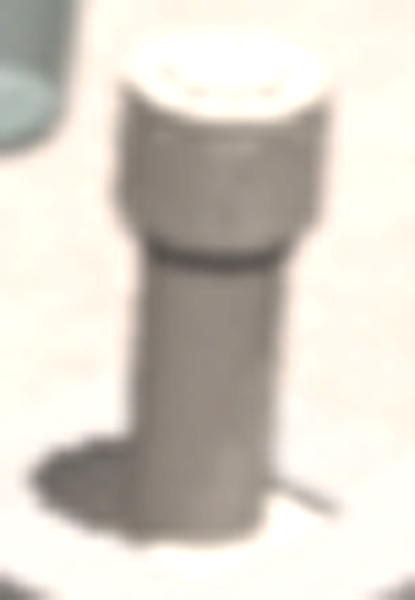

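The cap top is at z ≈ 129.5–130 mm against the expected 128. The side camera reads about 1.2 mm high on the table, which accounts for most of the difference. Only the jar and nest area and the arm changed between the first and last pictures. The pip and body line face away from the side camera. Handing in.

```bash
python3 -c "
from workcell import *
print(finish_job())"
```

```text
the job is handed in; nothing more can be done
None
```

I set the tall jar down into the nest's square pocket, tightened the cap clockwise by one ratchet click, released it, and handed the job in at about 36 s. I never saw the collar pip, so the click is judged from the torque alone.

- **Placing:** While the jar hung over the nest, the side view showed it about 2.4 mm off to one side, so I corrected that before lowering. It then went down under a guard that tripped when the force changed by about 10 N. It stopped within 0.1 mm of the expected seated height.
- **Tightening:** The cap turned freely for about 146°, by the commanded wrist angle. Torque then climbed to about 0.3 N m, dropped, and rose again 44° later. That pattern fits one finished 45° click. I stopped at that second rise, backed off 3° and let go.
- **Last checks:**
  - The jar stands upright in the pocket.
  - The cap top read 129.5–130 mm, against 128 mm expected. The side camera reads about 1.2 mm high on the table; the rest is within the depth noise.
  - Comparing first and last images shows no change at the short jar, spatula, beaker or bottle.
- **What didn't go cleanly:**
  - An early "home" detection was torque noise. I raised the threshold and carried on.
  - The two cameras disagreed by about 5 mm on where the nest was, so I relied on jar and nest positions from the same side image.

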